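# Re-seat a strip in the dowelling jig

## Robot

A 6-joint arm with a two-finger parallel gripper is mounted at the origin on a cart in front of the work surface, level with it; the furniture and walls round the work are solid. World frame = base frame: x ahead of the robot, y to its left, z up, the work surface at z = 0. Lengths are in m, angles in degrees, forces in N, time in s.
With the tool pointing down it reaches from about 0.4 to 0.825 m from the base axis. Payload 7 kg.
Tool frame: the origin (TCP) lies midway between the tips of the shut fingers; the grasp point (between the pads) lies 19 mm behind it (ctrl.hold_point_z is the distance from the TCP to the grasp point, in m); z points along the fingers, x is the direction in which the jaws open and shut, and the axes are right-handed (so a half turn about z gives the same grasp; the last joint's range is limited). The gripper opens to 88 mm and grips with 3 to 60 N. Pads are 19 mm wide; open, the fingers measure 130 mm over their backs; the gripper's body (78 mm by 193 mm) begins 47 mm behind the grasp point.
Start: joints at [92.195, 20.546, 0.682, 0, -70.136, -16.507], TCP at [0.167, 0.654, 0.227] pointing down, gripper open.
Joint ranges: [-176.03, 176.03], [-82.01, 121.73], [-58.28, 71.71], [-173.87, 95.51], [-174.79, -0.11], [-173.66, 173.66]. Speed limits (degrees/s): [136.94, 136.94, 172.46, 180, 180, 180].

## Interface

Orientations are given as [roll, pitch, yaw] about the fixed x, y, z axes, in that order (R = Rz(yaw) Ry(pitch) Rx(roll)).
In Python, from plant import ctrl gives the robot as it stands.
- The arm moves only by the tool apply_moves, never from a script. Its argument "motion" is a list of rows, each a list of 2 entries, a list of its own where there are three numbers: the shift along the world's x, y, z in cm, then the turn about the world's z in degrees. In form: [[[tx, ty, tz], roll], ...]. A call has 1 to 10 rows; each row is the pose to reach, as a shift and turn from the pose commanded when the call began; what a row does not reach only later rows make up. A row lasts 1/10 s, in which the tool goes at most 50 mm and 8.59 degrees, less where a joint would pass 70% of its speed; a pose out of reach is approached as far as the arm can. A call with a gripper value outside its range is refused whole. "hand" is the finger opening in cm, from 0 to 8.76, set as the call begins (left out, the last holds). The fingers move at their own pace and stop on an object; the grip force is fixed at half the most. Time passes only in rows, so rows that repeat a pose let the fingers close. It gives the time, the measured TCP pose, the force and the opening at its end, in the units of the state.
- ctrl.get_obs(): the state, without advancing time (a new reading comes with each control period).
- ctrl.snapshot(name): name is "scene" or "top"; returns (picture, depth): 420x560x3 uint8, blue, green, red; 420x560 float32, m along the optical axis (not along the pixel's ray), 0 where there is no reading.
- ctrl.camera_model(name): a dict with "fx", "fy", "cx", "cy" (pixels), "k1" (the pictures are not rectified: a ray, as slopes to the right and down, at radius r is drawn at 1 + k1 r^2 times it, then the intrinsics apply), "cam_to_world" (4x4, takes a point from camera to world coordinates). Camera axes: x right, y down, z forward; pixel columns grow to the right and rows downward; lengths in m; the calibration is good to about 2 mm. A picture is of the moment at which its call begins. camera_model takes no time and is no camera call.
- ctrl.close_job(): hands the job in, once; it reports no verdict.
The state is a dict: "clock": time; "joint_pos": joint angles; "qvel": joint speeds; "tau": joint torques, N m; "tool_pos": TCP position; "orientation": TCP orientation; "force": force on the tool from outside, world axes, zero at the start; "moment": the same for the moment, N m; "opening": finger opening in m.
Only numpy, scipy, OpenCV 4.12 (cv2) and the standard library are available. Lean on these libraries where they do the work, as an engineer would, in place of code of your own. Each camera call takes 0.05 s, during which the arm holds its last target.

## Task

The pine strip in the dowelling jig has been clamped short of the drill-guide block. With a fingertip against its knurled rim, roll the clamp wheel two full turns anticlockwise (seen from above) to loosen it, then push the strip's free end until its other end butts fully against the guide block, and roll the wheel back clockwise until the strip is clamped tight again. The strip stays down on the jig all the while, and everything lying around the jig stays where it is.

Things in the scene. Friction and masses are not known exactly. Their poses are not given: they have to be found in the camera images.
- jig: dowelling jig, screwed to the bench: plywood base 120 x 290 x 12 mm, runners, guide block, clamp bridge. Origin on the bench top straight below the axis of the clamp wheel; x away from the robot, y to the left along the strip towards the guide block, z up. Base: x -60 to 60, y -160 to 130 mm. Runners (53.5 mm channel): |x| 27 to 43, y -50 to 80 mm, tops 25 mm above the bench
- guide_face (a point): middle of the drill-guide block's face that the strip must butt against, 22 mm above the bench; its y axis is the jig's y (normal to the face, away from the strip). The aluminium block at the jig's left end is 78 mm wide, 32 mm thick, its top 50 mm (screw heads 54 mm) above the bench
- bridge_top (a point): middle of the top of the steel bridge's beam (below the wheel), 58 mm above the bench; the beam is 90 mm long along the jig's x and 40 mm wide along its y. A boss 26 mm across stands 10 mm high on it. The bridge is rigid
- wheel_centre (a point): centre of the clamp wheel, on its upright axis at half its thickness: dark steel disc with coarse straight knurl, 76 mm across the ribs (36 ribs, 2 mm proud), 16 mm thick, on top of the bridge. Tight, its underside is about 72 mm and its top 88 mm above the bench (nut in its middle 4 mm higher); it rises 2 mm per turn of loosening. Nothing stands beside it at its height
- wheel_pip (a point): white pip, 7.5 mm, on the wheel's top face, 31 mm from its axis; it goes round with the wheel and shows how far it has turned. When the wheel reads 0 the pip points along the jig's -y (to the right)
- wheel (a joint): angle of the clamp wheel, rad: about 0 at the start (tight); grows as it is loosened, anticlockwise from above, 6.283 a turn. Stiff: 0.05 N m, about 1.3 N at the rim; stays where it is left. The shoe leaves the strip at about 1.1 and meets it there again, then the wheel gets stiffer (2 to 3 N at the rim); tight at 0.3 or less (stop at -1.5). Past 17.28 (2.75 turns) the screw runs out of its thread
- clamp_screw: the upright screw with its brass shoe (26 mm across) that presses on the strip's top face under the bridge; origin at the middle of the shoe's underside; it carries the wheel
- strip: loose pine strip 50 mm wide, 160 mm long, 20 mm thick, about 0.1 kg, lying flat on the base in the channel between the runners, under the shoe; origin at the middle of its underside, y along its length towards the guide block
- strip_end (a point): middle of the strip's end face that looks at the guide block; at the start 25 to 55 mm short of it
- strip_tail (a point): middle of the strip's free end face, at the right end of the jig, 10 mm above the base; it stands clear of the runners and of the bridge, so that a fingertip can push it
- dowel: loose beech dowel, 16 mm thick, 200 mm long, lying on the bench behind the jig; origin at the middle of its underside, length along its own y
- pencil: loose flat carpenter's pencil, 14 x 96 x 8 mm, lying on the bench in front of the jig; origin at the middle of its underside, length along its own y
- next_strip: loose pine offcut 50 x 120 x 24 mm lying on the bench to the right of the jig; origin at the middle of its underside
- next_strip_2: loose hardwood offcut 50 x 120 x 24 mm lying on the bench to the right of the jig; origin at the middle of its underside

How it is judged:
By the outcome, as a careful person would: the job done as asked, in the order asked, and still so for the second after the job is handed in, with the robot touching nothing.
It also fails if it takes over 72 s, if anything falls off the work surface, if the arm or the gripper's body presses on something with over 40 N, if the wrist force passes 120 N, or if a joint passes its speed limit or range.

## Working session

There is one attempt and no reset: what is moved stays moved. The work goes in short steps, Python scripts to look and compute and a tool call to move; the robot and the scene stay as the last step left them, time stands still between calls to the robot, and variables do not carry over. Pictures are saved under pics/ and viewed, and the job is handed in when it is done.

Besides the shell and the picture viewer there is one more tool, called after "Call:" as name([rows], argument=value, ...), one row to a line, values as JSON. apply_moves: Moves the arm, as the interface text tells. Its arguments: {"type":"object","properties":{"motion":{"type":"array"},"hand":{"type":"number"}},"required":["motion"]}

```bash
ls; mkdir -p pics
python3 - <<'E'
from plant import ctrl
import cv2,numpy as np
print(ctrl.get_obs())
for n in("scene","top"):
    p,d=ctrl.snapshot(n); cv2.imwrite(f"pics/{n}0.png",p); np.save(f"{n}0.npy",d)
    m=ctrl.camera_model(n); print(n,m)
E
```

```text
pics
{'clock': 0.0, 'joint_pos': array([ 9.21953446e+01,  2.05917879e+01,  6.34270720e-01, -1.99866240e-02,
       -7.01374635e+01, -1.65077994e+01]), 'qvel': array([ 0.06103111, -0.001518  ,  0.0194754 ,  0.05801124, -0.01816665,
        0.04665611]), 'tau': array([-3.68823848e-04, -5.82715237e+01,  2.93048286e+01,  6.99703574e+00,
        6.96582603e-03, -1.65651168e-04]), 'tool_pos': array([0.16676252, 0.65356445, 0.22562292]), 'orientation': array([-1.79991023e+02, -9.64047617e-02, -1.04319269e+02]), 'force': array([-0.75846513,  0.28191996, -0.02742678]), 'moment': array([ 0.05611729, -0.01294723,  0.00491151]), 'opening': 0.0874600043384627}
scene {'fx': 534.1460421010974, 'fy': 534.1460421010974, 'cx': 278.48741704786903, 'cy': 210.84592278203363, 'k1': -0.049394004955092476, 'cam_to_world': array([[-0.92002804, -0.24017451,  0.30962011,  0.17060639],
       [-0.39163199,  0.5900927 , -0.70598512,  0.67403603],
       [-0.01314494, -0.77078325, -0.63696185,  0.8907778 ],
       [ 0.        ,  0.        ,  0.        ,  1.        ]])}
top {'fx': 488.16496744450967, 'fy': 488.16496744450967, 'cx': 289.3106657289225, 'cy': 207.88453250423206, 'k1': -0.07074433300090412, 'cam_to_world': array([[-0.01245775, -0.98798986,  0.15401574,  0.4051484 ],
       [-0.99988924,  0.01356301,  0.00612759, -0.19670956],
       [-0.00814292, -0.15392234, -0.98804939,  1.01570623],
       [ 0.        ,  0.        ,  0.        ,  1.        ]])}
```

View pics/top0.png

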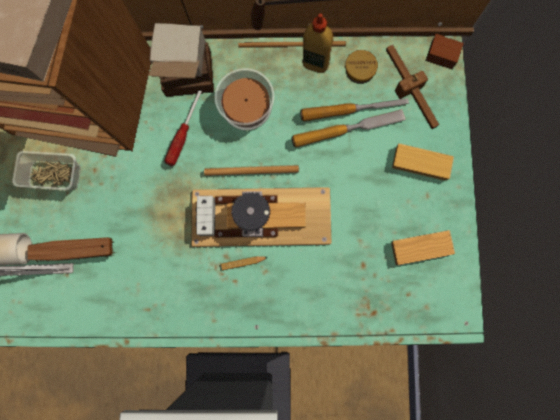

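View pics/scene0.png

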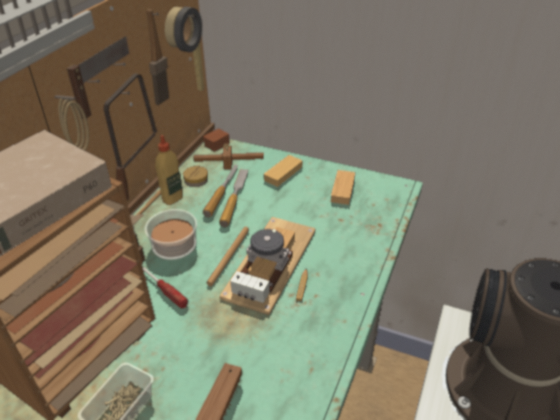

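```bash
cat > h.py <<'E'
import numpy as np,cv2
from plant import ctrl
def ray(n,u,v):
    m=ctrl.camera_model(n);K=np.array([[m['fx'],0,m['cx']],[0,m['fy'],m['cy']],[0,0,1]])
    x,y=cv2.undistortPoints(np.array([[[u,v]]],float),K,np.array([m['k1'],0,0,0,0]))[0,0]
    T=m['cam_to_world'];return T[:3,3],T[:3,:3]@np.array([x,y,1.])
def onz(n,u,v,z):
    o,d=ray(n,u,v);return o+d*(z-o[2])/d[2]
def proj(n,P):
    m=ctrl.camera_model(n);T=m['cam_to_world'];c=T[:3,:3].T@(np.array(P)-T[:3,3]);x,y=c[:2]/c[2];f=1+m['k1']*(x*x+y*y)
    return m['fx']*x*f+m['cx'],m['fy']*y*f+m['cy']
E
python3 - <<'E'
import cv2
p=cv2.imread('pics/top0.png');c=p[180:285,180:340];cv2.imwrite('pics/top0c.png',cv2.resize(c,None,fx=5,fy=5,interpolation=cv2.INTER_CUBIC))
p=cv2.imread('pics/scene0.png');c=p[210:320,205:325];cv2.imwrite('pics/scene0c.png',cv2.resize(c,None,fx=5,fy=5,interpolation=cv2.INTER_CUBIC))
E
```

```text
(no output)
```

View pics/top0c.png

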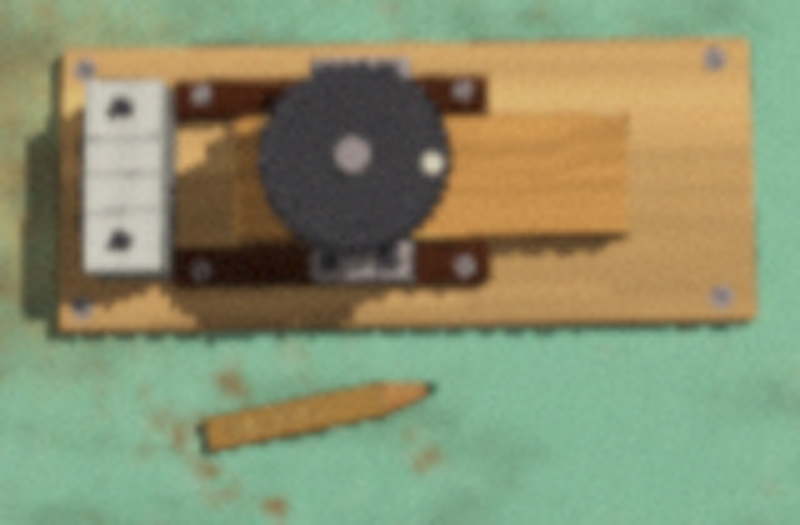

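View pics/scene0c.png

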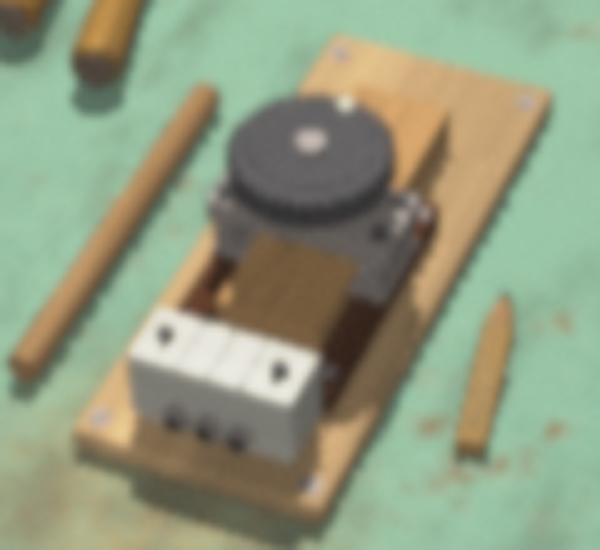

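Run:
```python
from h import *
f=lambda x,y:(180+(x+.5)/5-.5,180+(y+.5)/5-.5)
g=lambda x,y:(205+(x+.5)/5-.5,210+(y+.5)/5-.5)
np.set_printoptions(precision=4,suppress=True)
for n,x,y,z in [('TL',62,48,.012),('TR',748,40,.012),('BR',755,318,.012),('BL',58,328,.012),('nut',352,155,.092),('pip',432,162,.088),('wheelc',355,157,.088),('tail1',627,113,.032),('tail2',625,236,.032),('gf1',168,80,.05),('gf2',170,272,.05),('end?',236,190,.032)]:
    print(n,onz('top',*f(x,y),z))
for n,x,y,z in [('nut',310,140,.092),('wheelc',311,155,.088),('pip',346,103,.088),('tail1',450,108,.032),('TR',340,38,.012),('BR',550,95,.012),('BL',318,520,.012),('TL',78,435,.012)]:
    print('s',n,onz('scene',*g(x,y),z))
```

```text
TL [0.6042 0.0137 0.012 ]
TR [ 0.6034 -0.2746  0.012 ]
BR [ 0.4869 -0.2745  0.012 ]
BL [0.4863 0.0132 0.012 ]
nut [ 0.5449 -0.1156  0.092 ]
pip [ 0.5424 -0.1461  0.088 ]
wheelc [ 0.5447 -0.1164  0.088 ]
tail1 [ 0.5698 -0.2228  0.032 ]
tail2 [ 0.5193 -0.2211  0.032 ]
gf1 [ 0.5829 -0.0376  0.05  ]
gf2 [ 0.5051 -0.0393  0.05  ]
end? [ 0.5402 -0.063   0.032 ]
s nut [ 0.5468 -0.1158  0.092 ]
s wheelc [ 0.5443 -0.1109  0.088 ]
s pip [ 0.5437 -0.1485  0.088 ]
s tail1 [ 0.5219 -0.2216  0.032 ]
s TR [ 0.6017 -0.2709  0.012 ]
s BR [ 0.4877 -0.2701  0.012 ]
s BL [0.4852 0.0197 0.012 ]
s TL [0.6005 0.0165 0.012 ]
```

Run:
```python
from h import *
d=np.load('top0.npy')
for u,v in [(5,250),(20,245),(60,250),(100,247),(40,170),(60,100),(120,120),(30,200),(100,200),(130,150),(180,70),(245,100),(200,380)]:
    o,r=ray('top',u,v); print(u,v,(o+r*d[v,u]).round(3),d[v,u])
```

```text
5 250 [0.476 0.38  0.066] 0.9531307
20 245 [0.491 0.384 0.005] 1.0152535
60 250 [0.477 0.278 0.039] 0.9787166
100 247 [0.482 0.194 0.04 ] 0.97878
40 170 [0.651 0.344 0.016] 1.0289887
60 100 [0.692 0.165 0.303] 0.7507489
120 120 [0.718 0.131 0.131] 0.9241085
30 200 [0.588 0.37  0.001] 1.0341611
100 200 [ 0.586  0.215 -0.001] 1.034643
130 150 [0.682 0.138 0.046] 1.0026426
180 70 [0.806 0.012 0.154] 0.91447926
245 100 [ 0.791 -0.1    0.033] 1.0305667
200 380 [ 0.111  0.097 -0.547] 1.5004467
```

Call:
apply_moves([
  [[3, -3.6, 0], 0],
  [[6, -7.2, 0], 0],
  [[9, -10.8, 0], 0],
  [[12, -14.4, 0], 0],
  [[15, -18, 0], 0],
  [[18, -21.6, 0], 2],
  [[21, -25.2, 0], 4],
  [[23, -29.5, 0], 6],
  [[25, -34, 0], 8],
  [[26, -38.5, 0], 10],
], hand=0)

```text
clock: 1.1
tool_pos: [0.4276, 0.267, 0.2261]
orientation: [180.0, -0.0, -94.3]
force: [0.9, 0.1, 0.5]
opening: 0.013
```

Call:
apply_moves([
  [[0.3, -4.6, 0], 2],
  [[0.6, -9.2, 0], 4.3],
  [[0.8, -13.8, 0], 4.3],
  [[0.9, -18.4, 0], 4.3],
  [[1, -23, 0], 4.3],
  [[1.2, -27.6, -1], 4.3],
  [[1.3, -32.2, -3], 4.3],
  [[1.3, -35.5, -5], 4.3],
  [[1.3, -37, -6], 4.3],
  [[1.3, -37, -7], 4.3],
])

```text
clock: 2.1
tool_pos: [0.4392, -0.1027, 0.1556]
orientation: [179.9, -0.0, -90.2]
force: [-0.3, -0.5, 0.2]
opening: 0.0003
```

Run:
```python
from h import *
print(ctrl.get_obs())
for n in("scene","top"):
    p,d=ctrl.snapshot(n); np.save(f"{n}1.npy",d)
    cv2.imwrite(f"pics/{n}1.png",p)
```

```text
{'clock': 2.1, 'joint_pos': array([ 1.20029684e+01,  2.76759522e+00, -3.22566567e+01,  7.69026632e-04,
       -5.50500110e+01,  7.78098902e+01]), 'qvel': array([ 2.73578073,  5.85599743, -7.9565675 , -0.015542  , 14.79525046,
       -2.45259924]), 'tau': array([ -1.17488958, -29.9416101 ,  25.84699452,   6.01447418,
        -0.35148377,   0.55151459]), 'tool_pos': array([ 0.43916933, -0.10271923,  0.15558897]), 'orientation': array([ 1.79927545e+02, -1.62966144e-02, -9.01866901e+01]), 'force': array([-0.27841573, -0.45549702,  0.18882403]), 'moment': array([ 0.01645605,  0.00555754, -0.00184   ]), 'opening': 0.00026577029906114463}
```

Run:
```python
import cv2
p=cv2.imread('pics/top1.png');c=p[150:310,180:380];a=cv2.resize(c,None,fx=4,fy=4,interpolation=cv2.INTER_CUBIC)
cv2.imwrite('pics/top1c.png',a)
p=cv2.imread('pics/scene1.png');c=p[180:320,205:405];cv2.imwrite('pics/scene1c.png',cv2.resize(c,None,fx=4,fy=4,interpolation=cv2.INTER_CUBIC))
```

```text
(no output)
```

View pics/top1c.png

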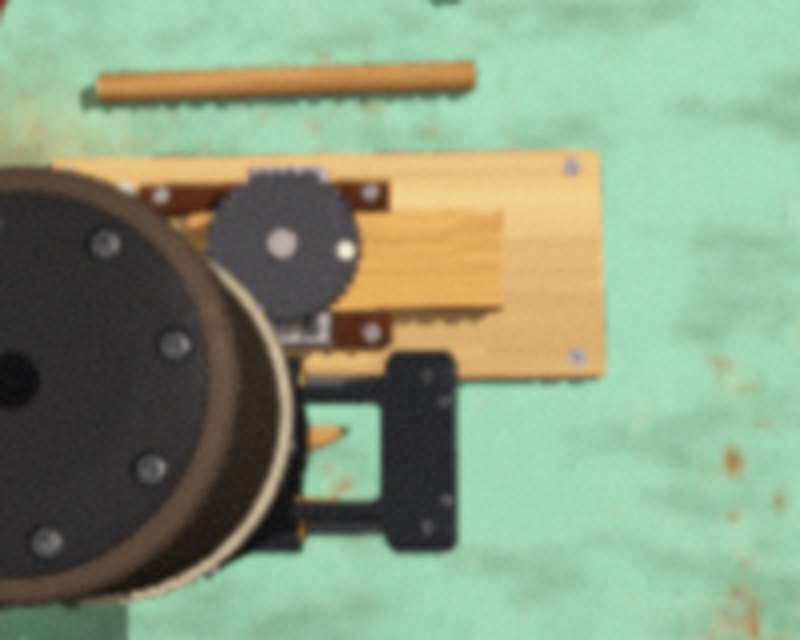

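View pics/scene1c.png

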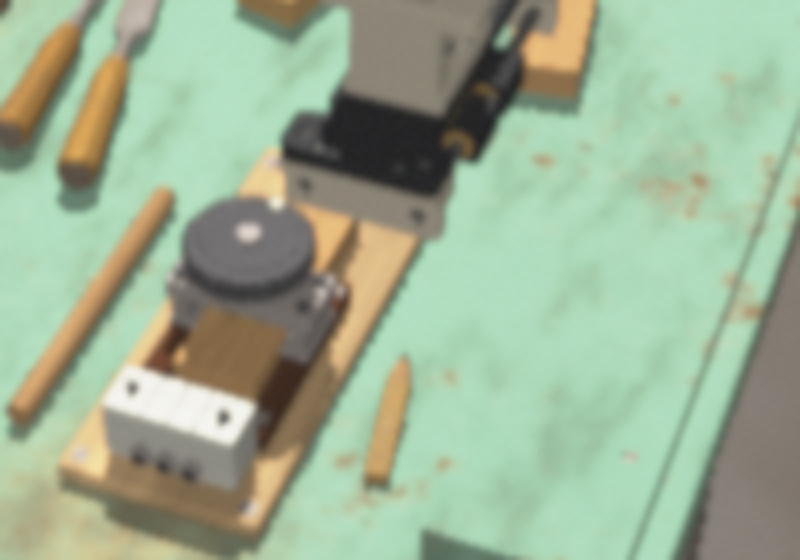

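Run:
```python
from h import *
for n in('scene','top'):
  for P in [(.439,-.103,.156),(.439,-.103,.22),(.439,-.06,.156),(.439,-.145,.156)]: print(n,P,proj(n,P))
```

```text
scene (0.439, -0.103, 0.156) (np.float64(311.0421013520293), np.float64(231.9059947278978))
scene (0.439, -0.103, 0.22) (np.float64(311.87330273802127), np.float64(207.84002677081682))
scene (0.439, -0.06, 0.156) (np.float64(303.5553553773263), np.float64(245.17327079900215))
scene (0.439, -0.145, 0.156) (np.float64(317.96405123879197), np.float64(219.6339572263347))
top (0.439, -0.103, 0.156) (np.float64(239.6665686758316), np.float64(264.95559100776165))
top (0.439, -0.103, 0.22) (np.float64(235.38652605019277), np.float64(263.44617441833964))
top (0.439, -0.06, 0.156) (np.float64(215.25708227859224), np.float64(265.21775261523044))
top (0.439, -0.145, 0.156) (np.float64(263.57507295900655), np.float64(264.6791995800235))
```

View pics/scene1.png

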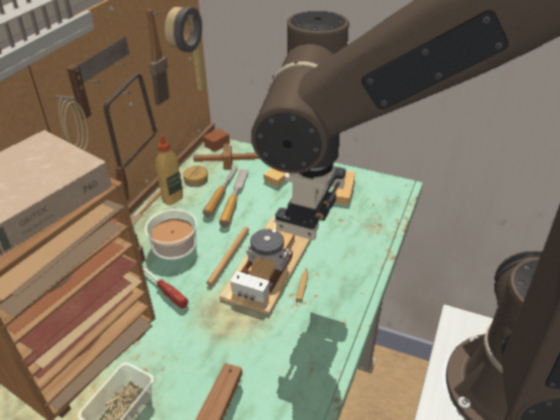

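Run:
```python
from h import *
for n,pts in (('scene',[(280,224),(290,230),(300,232),(310,235),(290,215),(300,200),(308,220),(318,210),(328,195)]),('top',[(285,250),(285,265),(285,280),(265,245),(262,275),(250,260),(265,260),(230,240)])):
  d=np.load(n+'1.npy')
  for u,v in pts:
    o,r=ray(n,u,v); print(n,u,v,(o+r*d[v,u]).round(3))
```

```text
scene 280 224 [ 0.47  -0.015  0.238]
scene 290 230 [ 0.449 -0.013  0.232]
scene 300 232 [ 0.43  -0.014  0.233]
scene 310 235 [ 0.41  -0.014  0.232]
scene 290 215 [ 0.451 -0.018  0.263]
scene 300 200 [ 0.445 -0.052  0.276]
scene 308 220 [ 0.416 -0.018  0.263]
scene 318 210 [ 0.417 -0.074  0.243]
scene 328 195 [ 0.414 -0.124  0.245]
top 285 250 [ 0.457 -0.185  0.263]
top 285 265 [ 0.434 -0.184  0.263]
top 285 280 [ 0.411 -0.184  0.26 ]
top 265 245 [ 0.467 -0.152  0.236]
top 262 275 [ 0.419 -0.149  0.266]
top 250 260 [ 0.431 -0.15   0.485]
top 265 260 [ 0.455 -0.139  0.002]
top 230 240 [ 0.444 -0.142  0.592]
```

Call:
apply_moves([
  [[0, 0, -4], 0],
  [[0, 0, -8], 0],
  [[3, 0, -8], 0],
  [[4.8, 0, -8], 0],
  [[5.2, 0, -8], 0],
  [[5.4, 0, -8], 0],
  [[5.6, 0, -8], 0],
  [[5.6, 0, -8], 0],
])

```text
clock: 3.0
tool_pos: [0.4957, -0.1006, 0.0769]
orientation: [-180.0, 0.0, -90.0]
force: [-0.4, -0.2, 0.6]
opening: 0.0004
```

Call:
apply_moves([
  [[0.1, 0, 0], 0],
  [[0.2, 0, 0], 0],
  [[0.3, 0, 0], 0],
  [[0.3, 0, 0], 0],
])

```text
clock: 3.4
tool_pos: [0.4974, -0.1011, 0.0763]
orientation: [179.9, -0.0, -90.0]
force: [-3.8, 0.9, 3.9]
opening: 0.0002
```

Call:
apply_moves([
  [[0.1, -0.5, 0], 0],
  [[0.1, -1, 0], 0],
  [[0.1, -1.5, 0], 0],
  [[0.1, -2, 0], 0],
  [[0.1, -2.5, 0], 0],
  [[0.1, -3, 0], 0],
])

```text
clock: 4.0
tool_pos: [0.4976, -0.1314, 0.076]
orientation: [179.8, -0.0, -90.0]
force: [-6.0, 1.7, 2.5]
opening: 0.0003
```

```bash
cat >> h.py <<'E'
def look(n,name,box,f=4):
    p,d=ctrl.snapshot(n); x0,y0,x1,y1=box
    cv2.imwrite(f'pics/{name}.png',cv2.resize(p[y0:y1,x0:x1],None,fx=f,fy=f,interpolation=cv2.INTER_CUBIC)); return p,d
E
python3 - <<'E'
from h import *
look('scene','s2',(205,180,385,320)); look('top','t2',(180,150,360,290))
E
```

```text
(no output)
```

View pics/s2.png

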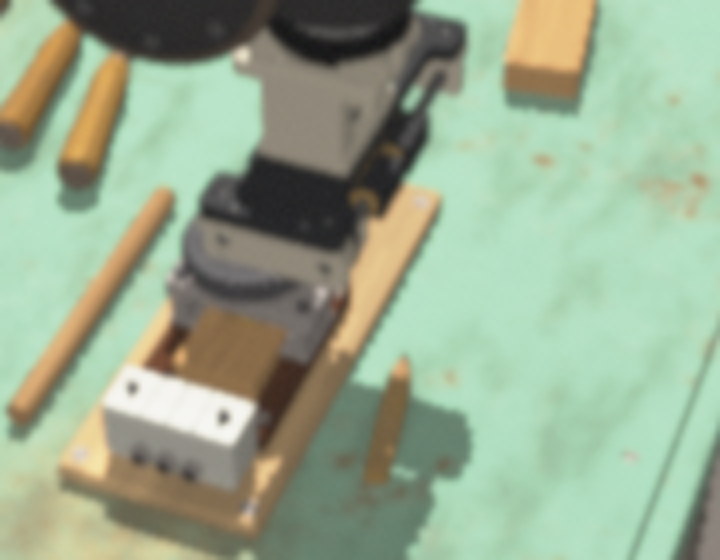

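View pics/t2.png

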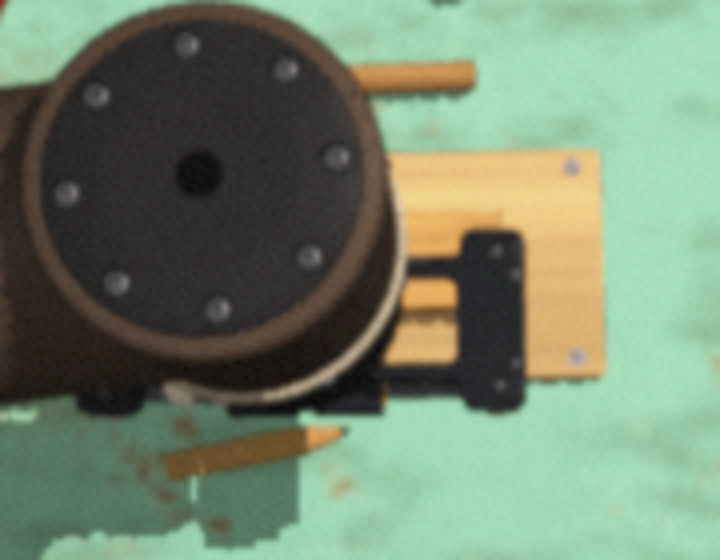

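Call:
apply_moves([
  [[-3, 0, 0], 0],
  [[-3, -3, 0], -8],
  [[-3, -7, 0], -16],
  [[-3, -9, 0], -24],
  [[-2, -9, 0], -32],
  [[-1, -9, 0], -40],
  [[0, -9, 0], -48],
  [[1, -9, 0], -56],
  [[2, -9, 0], -64],
  [[2.5, -8, 0], -72],
])

```text
clock: 5.1
tool_pos: [0.5263, -0.2117, 0.0766]
orientation: [-179.9, 0.1, -162.4]
force: [0.3, 0.4, 0.6]
opening: 0.0006
```

Call:
apply_moves([
  [[0, 0, 0], -8],
  [[0, 0.5, 0], -16],
  [[0, 0.5, 0], -18],
])

```text
clock: 5.4
tool_pos: [0.5255, -0.2058, 0.0766]
orientation: [-180.0, 0.1, 179.7]
force: [-0.0, 0.7, 0.6]
opening: 0.0004
```

Run:
```python
from h import *
print(ctrl.get_obs()['joint_pos'])
look('scene','s3',(205,180,385,320)); look('top','t3',(180,150,360,290))
```

```text
[-1.51682481e+00  1.84227196e+01 -2.43648469e+01  1.08929022e-02
 -4.71526359e+01  1.22408256e+00]
```

View pics/s3.png

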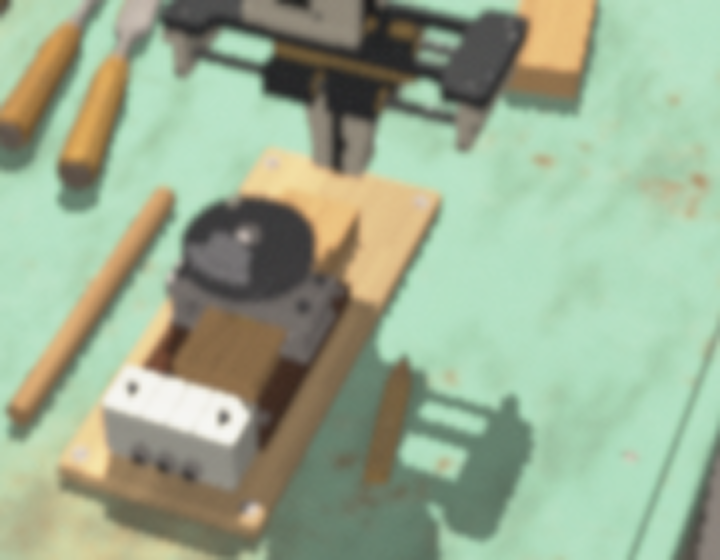

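View pics/t3.png

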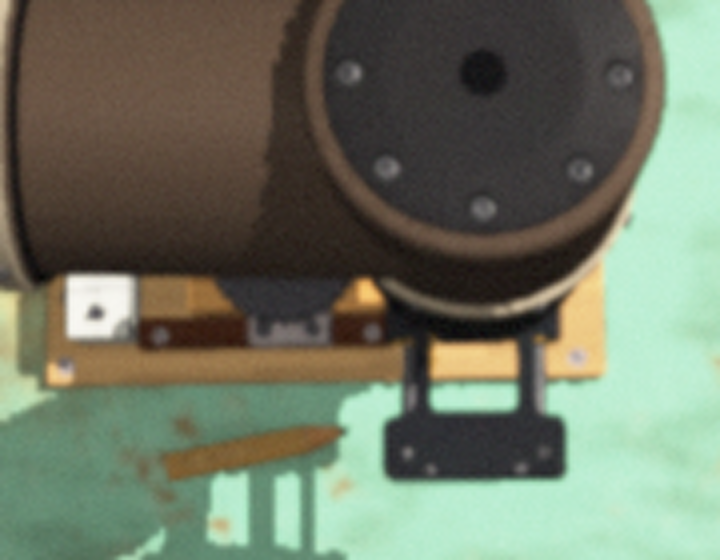

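```bash
cat >> h.py <<'E'
def pip(p,zt=.090,c=(.545,-.1155)):
    # white pip near top face of wheel, scene cam; reports angle (wheel reading mod 360)
    u,v=proj('scene',(c[0],c[1],zt)); x0,y0=int(u)-24,int(v)-20
    s=p[y0:y0+40,x0:x0+48].astype(float); s=cv2.resize(s,None,fx=4,fy=4,interpolation=cv2.INTER_CUBIC)
    out=[]
    g=s.min(2)
    for yy in range(0,g.shape[0],2):
        for xx in range(0,g.shape[1],2):
            P=onz('scene',x0+(xx+.5)/4-.5,y0+(yy+.5)/4-.5,zt); r=np.hypot(P[0]-c[0],P[1]-c[1])
            if .024<r<.035: out.append((g[yy,xx],P[0],P[1]))
    out=np.array(out); i=out[:,0]>=max(out[:,0].max()-25,0)
    w=out[i,0]; P=(out[i,1:]*w[:,None]).sum(0)/w.sum(); sp=out[i,1:].std(0)
    a=np.degrees(np.arctan2(P[1]-c[1],P[0]-c[0]))+90
    return round(a%360,1),out[:,0].max(),np.median(out[:,0]),P.round(4),sp.round(4)
E
python3 - <<'E'
from h import *
print(pip(cv2.imread('pics/scene0.png'),.088))
p,d=ctrl.snapshot('scene');print(pip(p,.0885))
cv2.imwrite('pics/sc3.png',p)
E
```

```text
Traceback (most recent call last):
  File "h.py", line 23, in pip
    P=onz('scene',x0+(xx+.5)/4-.5,y0+(yy+.5)/4-.5,zt); r=np.hypot(P[0]-c[0],P[1]-c[1])
  File "h.py", line 8, in onz
    o,d=ray(n,u,v);return o+d*(z-o[2])/d[2]
        ~~~^^^^^^^
  File "h.py", line 4, in ray
    m=ctrl.camera_model(n);K=np.array([[m['fx'],0,m['cx']],[0,m['fy'],m['cy']],[0,0,1]])
ValueError: time passes only in moves, steps and waits
```

```bash
python3 - <<'E'
s=open('h.py').read()
s=s.replace("def ray(","import functools\n@functools.cache\ndef cm(n): return ctrl.camera_model(n)\ndef ray(",1).replace("m=ctrl.camera_model(n)","m=cm(n)")
open('h.py','w').write(s)
E
python3 - <<'E'
from h import *
print(pip(cv2.imread('pics/scene0.png'),.088))
p,d=ctrl.snapshot('scene');print(pip(p,.0885))
cv2.imwrite('pics/sc3.png',p); print(ctrl.get_obs()['clock'])
E
```

```text
(np.float64(358.4), np.float64(183.1434144973755), np.float64(97.33219873905182), array([ 0.5441, -0.1478]), array([0.0016, 0.0015]))
(np.float64(156.4), np.float64(131.04786825180054), np.float64(64.54677999019623), array([ 0.5544, -0.0939]), array([0.0098, 0.0158]))
5.55
```

```bash
sed -i 's/    g=s.min(2)/    g=s.min(2); g=cv2.morphologyEx(cv2.GaussianBlur(g.astype(np.float32),(0,0),2),cv2.MORPH_TOPHAT,np.ones((31,31),np.uint8))/; s/if .024<r<.035/if .026<r<.036/; s/max()-25,0/max()*.7,0/' h.py
python3 - <<'E'
from h import *
print(pip(cv2.imread('pics/scene0.png'),.088))
print(pip(cv2.imread('pics/sc3.png'),.0885))
P=onz('scene',262.6,230.4,.0885);print(P)
E
```

```text
(np.float64(358.5), np.float64(72.6121826171875), np.float64(0.31829071044921875), array([ 0.5441, -0.1483]), array([0.0016, 0.0018]))
(np.float64(138.5), np.float64(39.23675537109375), np.float64(0.0), array([ 0.5665, -0.0912]), array([0.0031, 0.0031]))
[ 0.56667586 -0.13782374  0.0885    ]
```

Call:
apply_moves([
  [[-1, 3.5, 0], 0],
  [[-1, 5.2, 0], 0],
  [[-0.5, 4.94, 0], 0],
  [[0, 4.73, 0], 0],
  [[1, 4.54, 0], 0],
  [[2, 4.54, 0], 0],
  [[3, 4.54, 0], 0],
  [[4, 4.73, 0], 0],
  [[4.5, 4.94, 0], 0],
  [[5, 5.24, 0], 0],
])

```text
clock: 6.55
tool_pos: [0.5778, -0.1571, 0.0778]
orientation: [-179.7, 0.3, -179.9]
force: [9.1, -18.4, -3.5]
opening: 0.0002
```

Run:
```python
from h import *
look('scene','s4',(235,200,315,280),7)
```

```text
(no output)
```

View pics/s4.png

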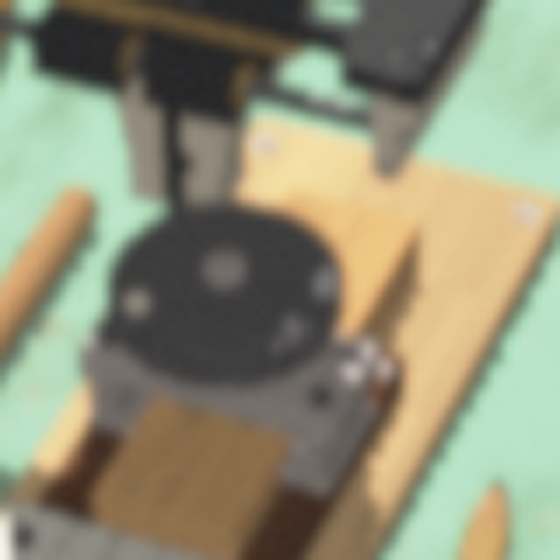

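```bash
cat >> h.py <<'E'
def ang(u,v,zt):
    P=onz('scene',u,v,zt); a=np.degrees(np.arctan2(P[1]+.1155,P[0]-.545))+90
    print('wheel mod 360:',round(a%360,1),'r',round(np.hypot(P[1]+.1155,P[0]-.545),4))
E
python3 -c "
from h import *
ang(254.2,242.8,.0887)"
```

```text
wheel mod 360: 135.7 r 0.0311
```

Call:
apply_moves([
  [[0.5, -2.5, 0], 0],
  [[-4, -2.5, 0], 0],
  [[-6.4, -2, 0], 0],
  [[-6.4, -0.12, 0], 0],
  [[-5.6, -0.52, 0], 0],
  [[-4.4, -0.75, 0], 0],
  [[-3, -0.75, 0], 0],
  [[-1.6, -0.75, 0], 0],
  [[-0.4, -0.52, 0], 0],
  [[0.4, -0.12, 0], 0],
])

```text
clock: 7.6
tool_pos: [0.5806, -0.1564, 0.0769]
orientation: [-179.9, 0.1, -179.9]
force: [0.8, -5.9, -0.0]
opening: 0.0005
```

Run:
```python
from h import *
look('scene','s5',(235,200,315,280),7)
```

```text
(no output)
```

View pics/s5.png

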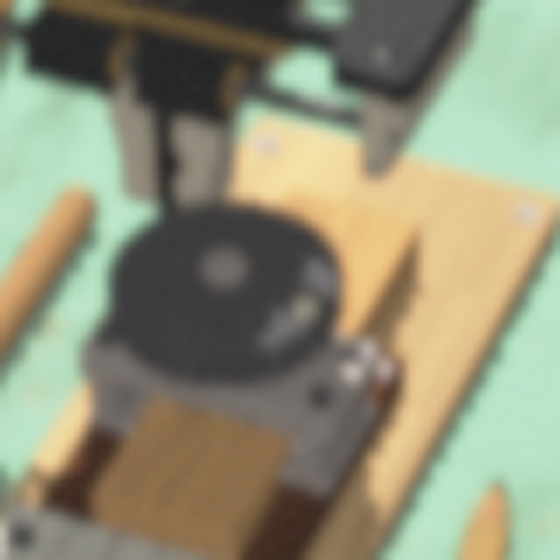

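Run:
```python
from h import *
ang(235+305/7,200+308/7,.0893)
ang(235+292/7,200+322/7,.0893)
p=cv2.imread('pics/s5.png')
cv2.imwrite('pics/s5z.png',cv2.resize(np.clip(p[200:390,90:350].astype(int)*1.6,0,255).astype(np.uint8),None,fx=2.5,fy=2.5))
```

```text
wheel mod 360: 258.4 r 0.0303
wheel mod 360: 244.6 r 0.0314
```

View pics/s5z.png

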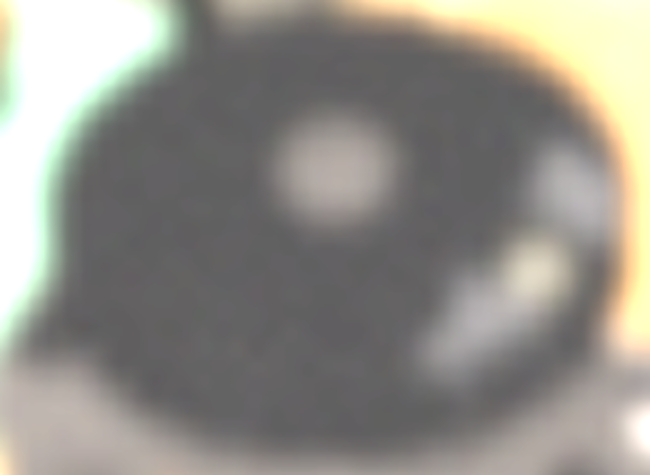

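Call:
apply_moves([
  [[0, -2.3, 0], 0],
  [[-4.4, -2.3, 0], 0],
  [[-6.8, -1.5, 0], 0],
  [[-6.8, 0, 0], 0],
  [[-6, -0.4, 0], 0],
  [[-4.8, -0.63, 0], 0],
  [[-3.4, -0.63, 0], 0],
  [[-2, -0.63, 0], 0],
  [[-0.8, -0.4, 0], 0],
  [[0, 0, 0], 0],
])

```text
clock: 8.65
tool_pos: [0.582, -0.1567, 0.0774]
orientation: [-179.8, 0.2, -179.9]
force: [3.9, -8.8, -0.7]
opening: 0.0004
```

```bash
cat >> h.py <<'E'
def lookw(name,k=1.5):
    p,_=ctrl.snapshot('scene'); c=cv2.resize(p[220:260,245:290],None,fx=14,fy=14,interpolation=cv2.INTER_CUBIC)
    cv2.imwrite(f'pics/{name}.png',np.clip(c.astype(int)*k,0,255).astype(np.uint8))
def angw(x,y,zt): ang(245+(x+.5)/14-.5,220+(y+.5)/14-.5,zt)
E
python3 -c "
from h import *
lookw('w6')"
```

```text
(no output)
```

View pics/w6.png

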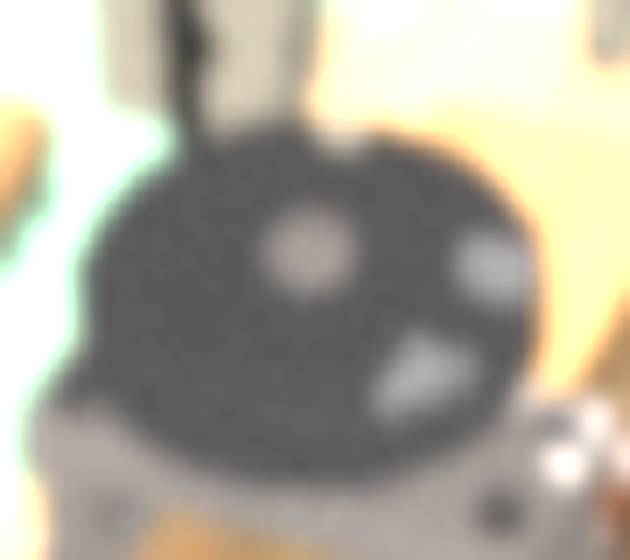

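```bash
python3 -c "
from h import *
angw(345,140,.090);angw(345,148,.090);angw(310,250,.094)
print(onz('scene',245+310/14,220+250/14,.094))"
```

```text
wheel mod 360: 16.1 r 0.0303
wheel mod 360: 15.5 r 0.0284
wheel mod 360: 134.9 r 0.0014
[ 0.54444683 -0.11349077  0.094     ]
```

Call:
apply_moves([
  [[0, -2.3, 0], 0],
  [[-4.4, -2.3, 0], 0],
  [[-6.8, -1.5, 0], 0],
  [[-6.8, 0, 0], 0],
  [[-6, -0.4, 0], 0],
  [[-4.8, -0.63, 0], 0],
  [[-3.4, -0.63, 0], 0],
  [[-2, -0.63, 0], 0],
  [[-0.8, -0.4, 0], 0],
  [[0, 0, 0], 0],
])

```text
clock: 9.7
tool_pos: [0.5825, -0.1565, 0.0774]
orientation: [-179.8, 0.2, -179.9]
force: [3.5, -7.8, -0.5]
opening: 0.0006
```

```bash
python3 -c "
from h import *
lookw('w7')"
```

```text
(no output)
```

View pics/w7.png

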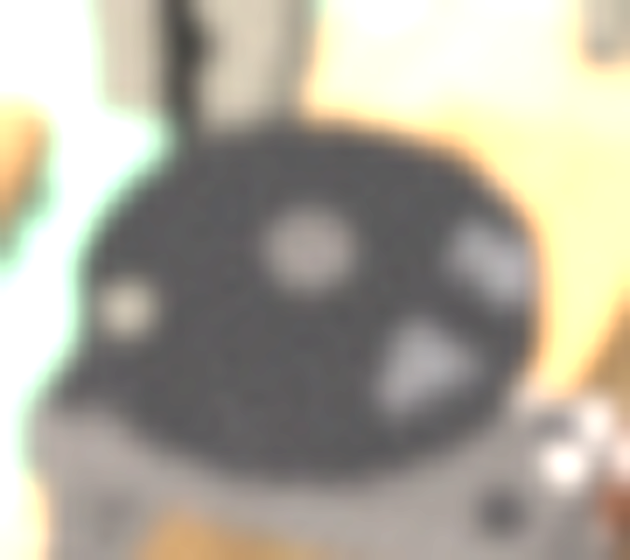

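Call:
apply_moves([
  [[0, -2.3, 0], 0],
  [[-4.4, -2.3, 0], 0],
  [[-6.8, -1.5, 0], 0],
  [[-6.8, 0, 0], 0],
  [[-6, -0.4, 0], 0],
  [[-4.8, -0.63, 0], 0],
  [[-3.4, -0.63, 0], 0],
  [[-2, -0.63, 0], 0],
  [[-0.8, -0.4, 0], 0],
  [[0, 0, 0], 0],
])

```text
clock: 10.75
tool_pos: [0.583, -0.1563, 0.0774]
orientation: [-179.8, 0.2, -179.9]
force: [2.9, -7.6, -0.9]
opening: 0.0003
```

```bash
python3 -c "
from h import *
angw(130,305,.0907)
lookw('w8')"
```

```text
wheel mod 360: 130.6 r 0.031
```

View pics/w8.png

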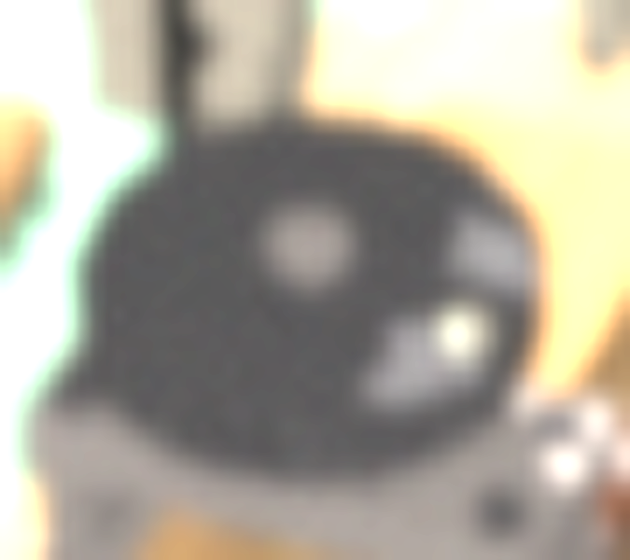

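Call:
apply_moves([
  [[0, -2.3, 0], 0],
  [[-4.4, -2.3, 0], 0],
  [[-6.8, -1.5, 0], 0],
  [[-6.8, 0, 0], 0],
  [[-6, -0.4, 0], 0],
  [[-4.8, -0.63, 0], 0],
  [[-3.4, -0.63, 0], 0],
  [[-2, -0.63, 0], 0],
  [[-0.8, -0.4, 0], 0],
  [[0, 0, 0], 0],
])

```text
clock: 11.8
tool_pos: [0.5833, -0.1561, 0.0774]
orientation: [-179.8, 0.2, -179.9]
force: [3.3, -6.5, -0.8]
opening: 0.0003
```

Call:
apply_moves([
  [[0, -2, 0], 0],
  [[-1, -5, 0], 0],
  [[-2, -8, 0], 0],
  [[-2.5, -9.5, 0], 0],
])

```text
clock: 12.2
tool_pos: [0.5554, -0.2512, 0.0766]
orientation: [-180.0, 0.1, -180.0]
force: [0.2, -0.7, -0.6]
opening: 0.0004
```

```bash
python3 -c "
from h import *
angw(462,332,.0914)
print(ctrl.get_obs()['tool_pos'])
lookw('w9'); look('scene','s9',(205,180,385,320))"
```

```text
wheel mod 360: 256.1 r 0.0283
[ 0.55538965 -0.25116335  0.07660431]
```

View pics/w9.png

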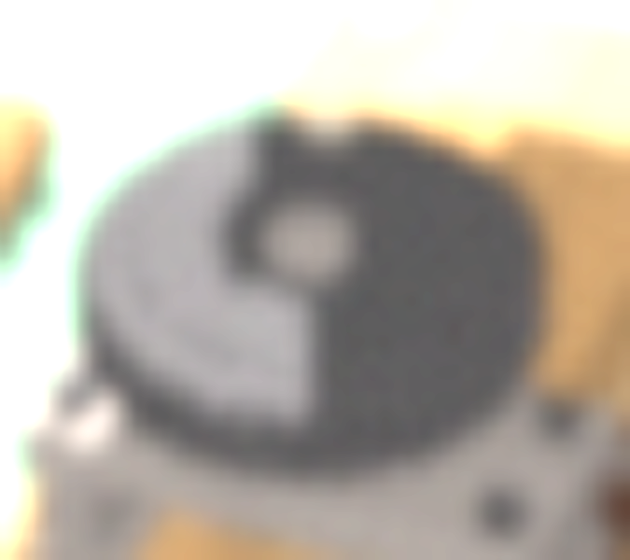

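View pics/s9.png

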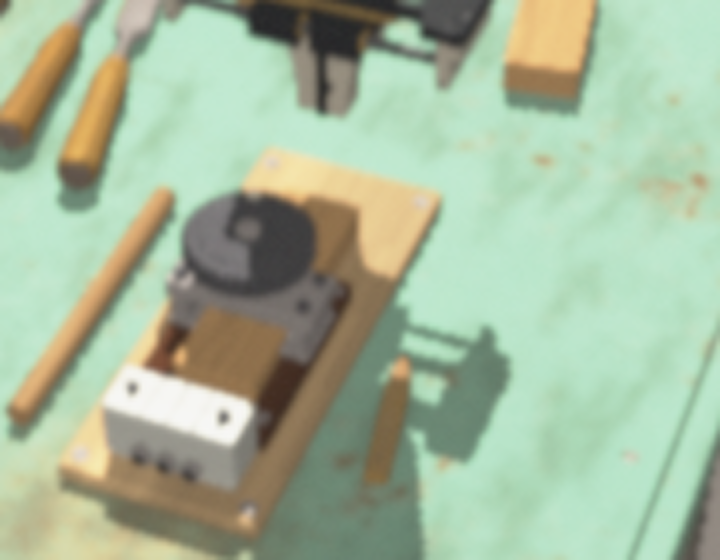

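```bash
python3 -c "
from h import *
angw(325,130,.092)
print(onz('scene',245+310/14,220+240/14,.096))"
```

```text
wheel mod 360: 22.1 r 0.0303
[ 0.54445676 -0.11364471  0.096     ]
```

Call:
apply_moves([
  [[-1, 0, -3], 0],
  [[-1, 0, -5], 0],
  [[-1, 0, -5.8], 0],
  [[-1, 1, -5.8], 0],
  [[-1, 1.5, -5.8], 0],
  [[-1, 2, -5.8], 0],
  [[-1, 2.3, -5.8], 0],
  [[-1, 2.6, -5.8], 0],
])

```text
clock: 13.1
tool_pos: [0.5445, -0.2234, 0.0195]
orientation: [-180.0, 0.1, -180.0]
force: [-0.4, -0.5, 1.1]
opening: 0.0007
```

Call:
apply_moves([
  [[0, 0.3, 0], 0],
  [[0, 0.6, 0], 0],
  [[0, 0.9, 0], 0],
  [[0, 1.1, 0], 0],
  [[0, 1.3, 0], 0],
  [[0, 1.4, 0], 0],
  [[0, 1.5, 0], 0],
  [[0, 1.5, 0], 0],
])

```text
clock: 13.9
tool_pos: [0.5438, -0.2086, 0.0185]
orientation: [180.0, -0.0, 180.0]
force: [-0.6, -0.2, -0.5]
opening: 0.0004
```

Call:
apply_moves([
  [[0, 0.1, 0], 0],
  [[0, 0.2, 0], 0],
  [[0, 0.3, 0], 0],
  [[0, 0.35, 0], 0],
  [[0, 0.4, 0], 0],
  [[0, 0.4, 0], 0],
])

```text
clock: 14.5
tool_pos: [0.5444, -0.2066, 0.0191]
orientation: [-179.9, 0.0, -180.0]
force: [0.6, -12.7, -1.1]
opening: 0.0003
```

```bash
python3 -c "
from h import *
look('scene','s10',(215,200,335,320),5); look('top','t10',(180,170,340,290),5)"
```

```text
(no output)
```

View pics/s10.png

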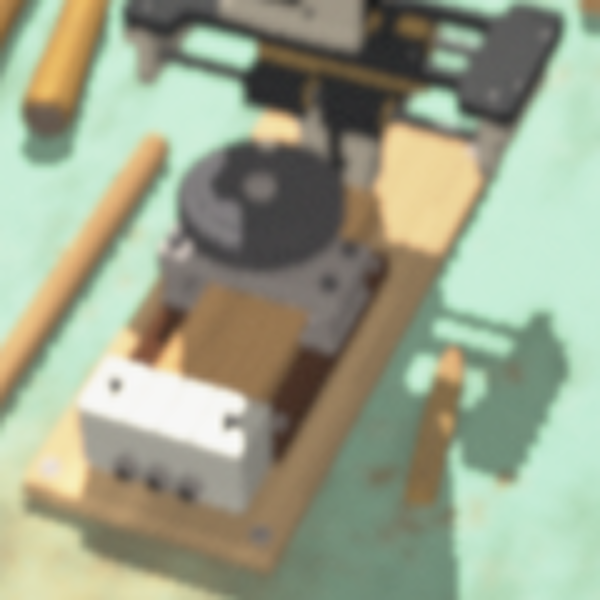

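View pics/t10.png

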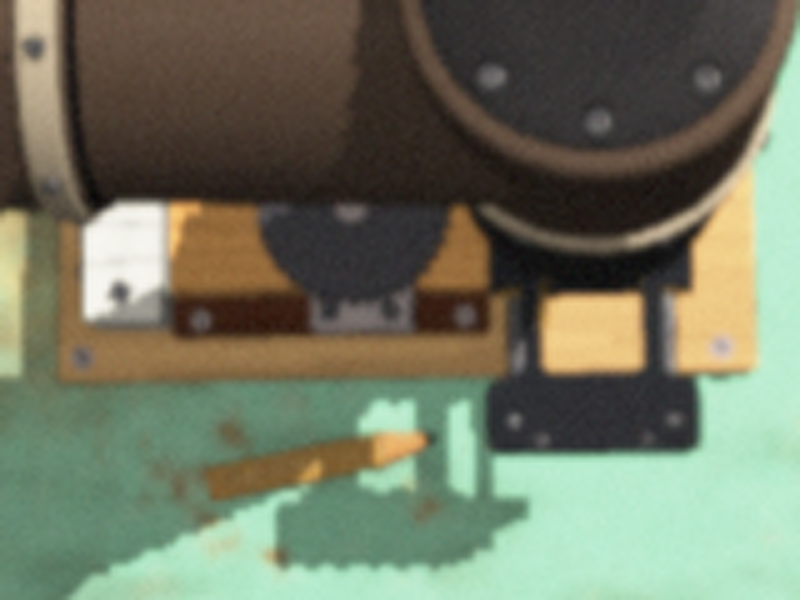

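Call:
apply_moves([
  [[0, -0.5, 0], 0],
  [[0, -2, 0], 0],
  [[0, -3.5, 0], 0],
  [[0.5, -3.5, 3], 0],
  [[1.5, -3, 5.8], 0],
  [[3.5, 0, 5.8], 0],
  [[3.5, 2.7, 5.8], 0],
])

```text
clock: 15.3
tool_pos: [0.5815, -0.1785, 0.0776]
orientation: [-180.0, 0.2, 179.9]
force: [-0.5, 0.9, -0.4]
opening: 0.0009
```

Call:
apply_moves([
  [[0, 2.3, 0], 0],
  [[-0.8, 1.9, 0], 0],
  [[-2, 1.67, 0], 0],
  [[-3.4, 1.67, 0], 0],
  [[-4.8, 1.67, 0], 0],
  [[-6, 1.9, 0], 0],
  [[-6.8, 2.3, 0], 0],
  [[-6.8, 2.3, 0], 0],
])

```text
clock: 16.1
tool_pos: [0.5085, -0.1565, 0.0766]
orientation: [-180.0, -0.2, 179.9]
force: [-5.1, -5.8, 3.5]
opening: 0.0006
```

```bash
python3 -c "
from h import *
lookw('w11')"
```

```text
(no output)
```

View pics/w11.png

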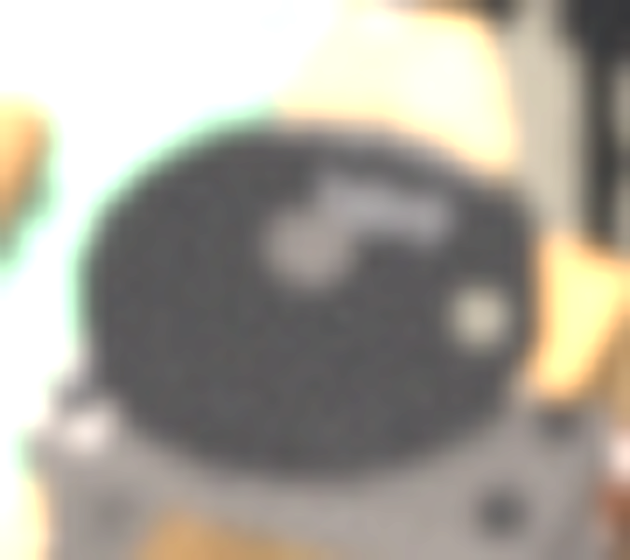

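Call:
apply_moves([
  [[0, -2.3, 0], 0],
  [[4.4, -2.3, 0], 0],
  [[6.8, -1.5, 0], 0],
  [[6.8, 0, 0], 0],
  [[6, -0.4, 0], 0],
  [[4.8, -0.63, 0], 0],
  [[3.4, -0.63, 0], 0],
  [[2, -0.63, 0], 0],
  [[0.8, -0.4, 0], 0],
  [[0, 0, 0], 0],
])

```text
clock: 17.15
tool_pos: [0.5084, -0.1565, 0.0765]
orientation: [-179.9, -0.1, 179.9]
force: [-2.5, -5.4, 0.9]
opening: 0.0003
```

Call:
apply_moves([
  [[0, -2.3, 0], 0],
  [[4.4, -2.3, 0], 0],
  [[6.8, -1.5, 0], 0],
  [[6.8, 0, 0], 0],
  [[6, -0.4, 0], 0],
  [[4.8, -0.63, 0], 0],
  [[3.4, -0.63, 0], 0],
  [[2, -0.63, 0], 0],
  [[0.8, -0.4, 0], 0],
  [[0, 0, 0], 0],
])

```text
clock: 18.15
tool_pos: [0.5079, -0.1561, 0.0765]
orientation: [-180.0, -0.2, 179.9]
force: [-2.1, -5.5, 1.1]
opening: 0.0005
```

```bash
python3 -c "
from h import *
angw(480,318,.0914)
lookw('w12')"
```

```text
wheel mod 360: 264.5 r 0.029
```

View pics/w12.png

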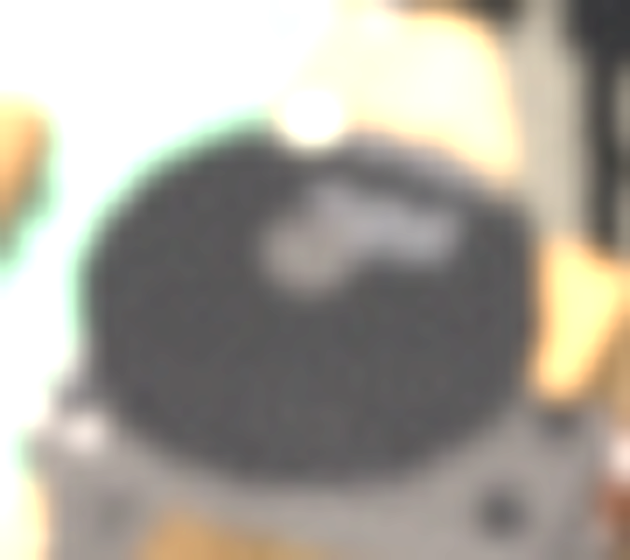

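Call:
apply_moves([
  [[0, -2.3, 0], 0],
  [[4.4, -2.3, 0], 0],
  [[6.8, -1.5, 0], 0],
  [[6.8, 0, 0], 0],
  [[6, -0.4, 0], 0],
  [[4.8, -0.63, 0], 0],
  [[3.4, -0.63, 0], 0],
  [[2, -0.63, 0], 0],
  [[0.8, -0.4, 0], 0],
  [[0, 0, 0], 0],
])

```text
clock: 19.2
tool_pos: [0.507, -0.1556, 0.0759]
orientation: [-180.0, -0.2, 179.9]
force: [-1.0, -3.7, -1.7]
opening: 0.0003
```

Call:
apply_moves([
  [[0, -2.3, 0], 0],
  [[4.4, -2.3, 0], 0],
  [[6.8, -1.5, 0], 0],
  [[6.8, 0, 0], 0],
  [[6, -0.4, 0], 0],
  [[4.8, -0.63, 0], 0],
  [[3.4, -0.63, 0], 0],
  [[2, -0.63, 0], 0],
  [[0.8, -0.4, 0], 0],
  [[0, 0, 0], 0],
])

```text
clock: 20.2
tool_pos: [0.5066, -0.1554, 0.076]
orientation: [-180.0, -0.2, 179.9]
force: [-0.7, -3.5, -1.8]
opening: 0.0005
```

```bash
python3 -c "
from h import *
angw(312,125,.090)
lookw('w13')"
```

```text
wheel mod 360: 25.9 r 0.0338
```

View pics/w13.png

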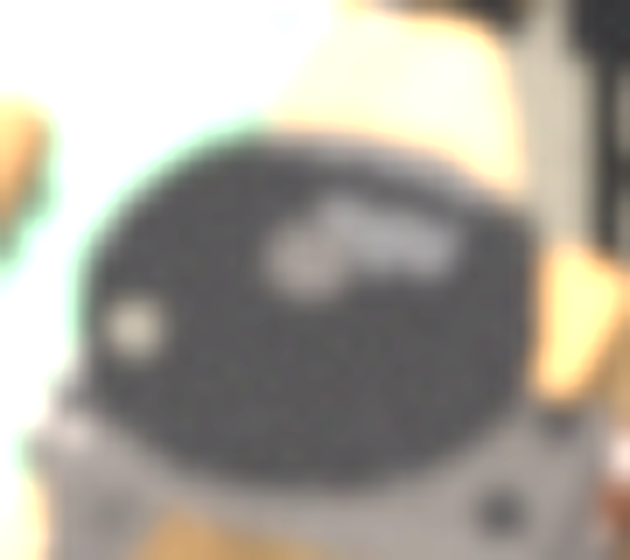

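Call:
apply_moves([
  [[0, -2.3, 0], 0],
  [[4.4, -2.3, 0], 0],
  [[6.8, -1.5, 0], 0],
  [[6.8, 0.15, 0], 0],
  [[6, -0.25, 0], 0],
  [[4.8, -0.45, 0], 0],
  [[3.4, -0.45, 0], 0],
  [[2, -0.45, 0], 0],
  [[0.8, -0.25, 0], 0],
  [[0, 0.15, 0], 0],
])

```text
clock: 21.25
tool_pos: [0.5062, -0.1545, 0.0762]
orientation: [-179.9, -0.3, 179.9]
force: [-2.0, -6.1, 1.8]
opening: 0.0002
```

```bash
python3 -c "
from h import *
angw(137,328,.0887)
lookw('w14')"
```

```text
wheel mod 360: 136.8 r 0.0311
```

View pics/w14.png

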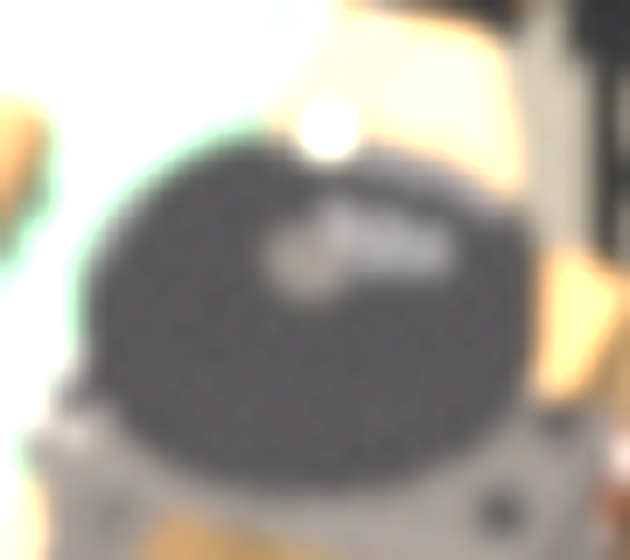

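Call:
apply_moves([
  [[0, -2.3, 0], 0],
  [[4, -2.3, 0], 0],
  [[5, -1.5, 0], 0],
  [[5, -0.45, 0], 0],
  [[5, -0.45, 0], 0],
  [[4.2, -0.45, 0], 0],
  [[3.4, -0.45, 0], 0],
  [[2.6, -0.45, 0], 0],
  [[1.8, -0.45, 0], 0],
  [[1.4, -0.45, 0], 0],
])

```text
clock: 22.3
tool_pos: [0.521, -0.1607, 0.0768]
orientation: [-179.8, -0.2, 180.0]
force: [-3.2, -20.1, 2.7]
opening: 0.0006
```

```bash
python3 -c "
from h import *
angw(328,130,.088)
lookw('w15')"
```

```text
wheel mod 360: 21.7 r 0.0348
```

View pics/w15.png

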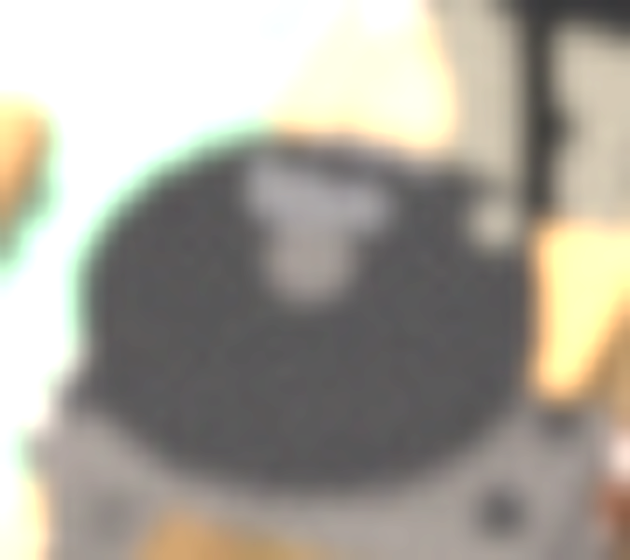

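Call:
apply_moves([
  [[0, -3, 0], 0],
  [[0, -6, 3], 0],
  [[0, -8, 8], 0],
  [[-1, -10, 12], 0],
  [[-3, -14, 14], 0],
  [[-5, -18, 15], 0],
  [[-7, -22, 15], 0],
  [[-9, -25, 15], 0],
  [[-10, -27, 15], 0],
  [[-10, -27, 15], 0],
])

```text
clock: 23.35
tool_pos: [0.4225, -0.428, 0.2259]
orientation: [179.9, -0.1, 179.8]
force: [0.4, 1.8, 0.3]
opening: 0.0006
```

```bash
python3 -c "
from h import *
angw(490,225,.0878)
look('scene','s16',(185,140,385,320),4)
p,d=look('top','t16',(180,180,340,285),5);cv2.imwrite('pics/top16.png',p)
q=cv2.imread('pics/top0.png'); cv2.imwrite('pics/diff.png',np.vstack([q[60:290,170:460],p[60:290,170:460]]))"
```

```text
wheel mod 360: 316.6 r 0.0295
```

View pics/s16.png

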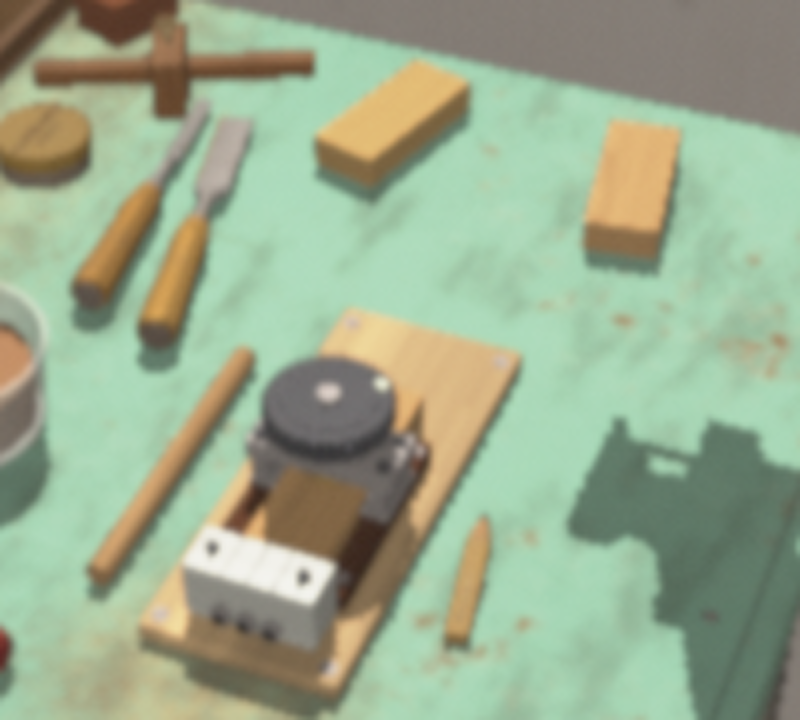

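View pics/t16.png

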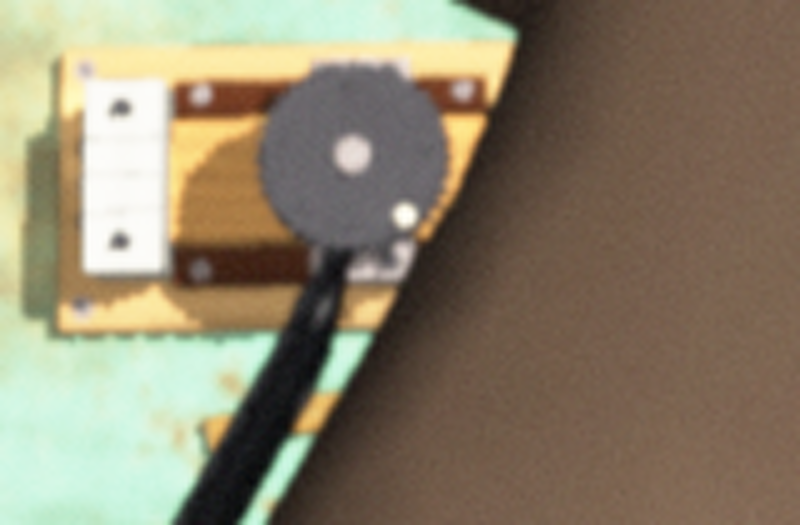

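View pics/diff.png

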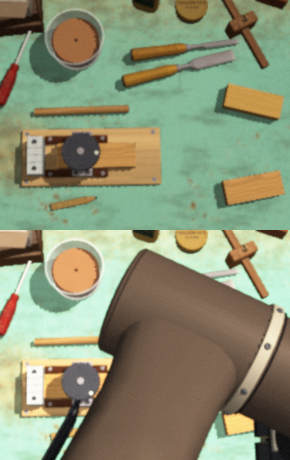

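```bash
python3 -c "
from h import *
look('scene','s17',(255,210,315,260),12)"
```

```text
(no output)
```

View pics/s17.png

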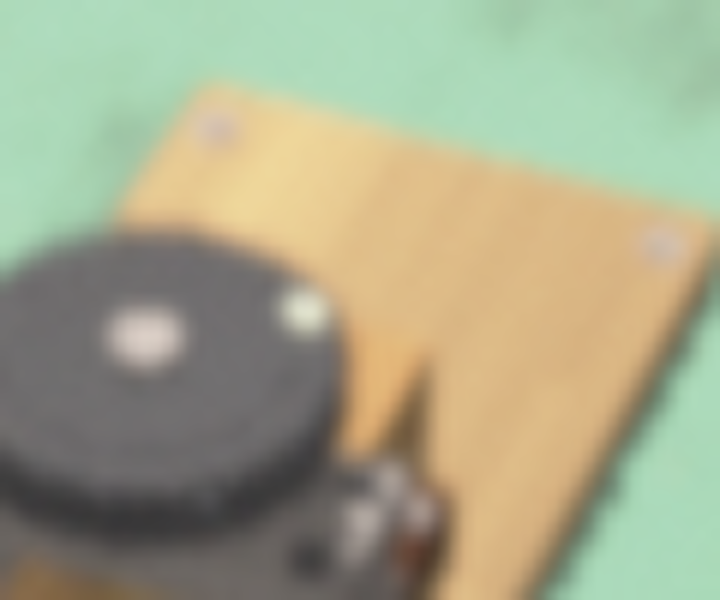

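Call:
apply_moves([
  [[-2, 4, 2], 0],
  [[-4, 8, 4], 0],
  [[-4, 12.5, 4], 0],
  [[-4, 17, 4], 0],
  [[-4, 21.5, 4], 0],
  [[-4, 26, 4], 0],
  [[-4, 30.5, 4], 0],
  [[-4, 35, 4], 0],
  [[-4, 39.5, 4], 0],
  [[-4, 44, 4], 0],
])

```text
clock: 24.5
tool_pos: [0.3836, 0.0148, 0.2667]
orientation: [179.9, 0.1, -179.9]
force: [1.9, -0.4, -0.8]
opening: 0.0003
```

Call:
apply_moves([
  [[-1, 4.5, 0], 0],
  [[-2, 9, 0], 0],
  [[-3, 13.5, 0], 0],
  [[-4, 18, 0], 0],
  [[-5, 22, 0], 0],
  [[-6, 26, 0], 0],
  [[-7, 30, 0], 0],
  [[-8, 34, 0], 0],
  [[-8, 34, 0], 0],
])

```text
clock: 25.4
tool_pos: [0.3026, 0.3561, 0.2659]
orientation: [-180.0, -0.0, -179.7]
force: [-0.4, -0.5, -1.0]
opening: 0.0005
```

```bash
python3 -c "
from h import *
p,d=look('top','t18',(180,180,340,285),5);cv2.imwrite('pics/top18.png',p)
print(ctrl.get_obs()['tool_pos'])"
```

```text
[0.3028533  0.35412541 0.26584164]
```

View pics/t18.png

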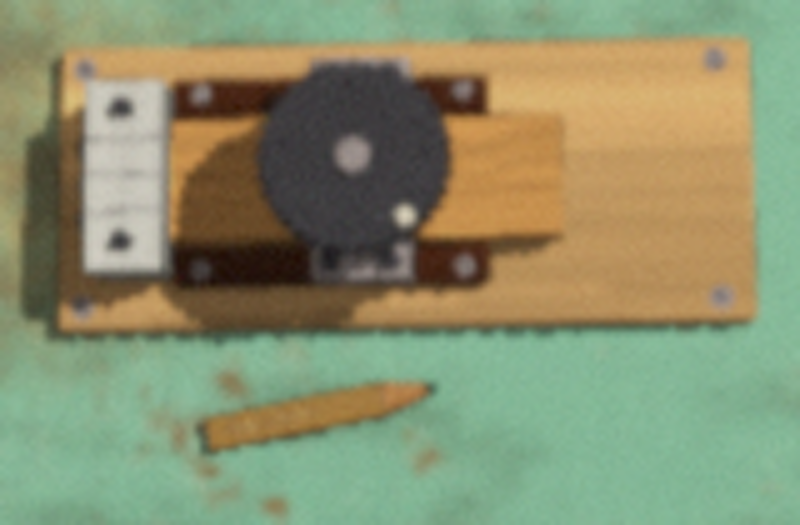

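View pics/top18.png

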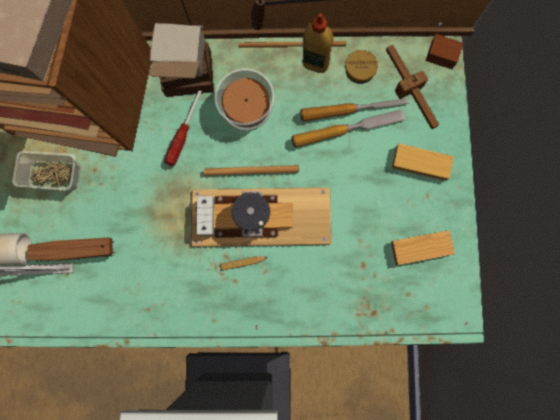

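```bash
python3 -c "
from h import *
f=lambda x,y:(180+(x+.5)/5-.5,180+(y+.5)/5-.5)
print(onz('top',*f(563,114),.032),onz('top',*f(564,236),.032)); P=onz('top',*f(405,215),.088);print(P,np.degrees(np.arctan2(P[1]+.1155,P[0]-.545))+90)
a=cv2.imread('pics/top0.png').astype(int);b=cv2.imread('pics/top18.png').astype(int)
d=(abs(a-b).sum(2)>90).astype(np.uint8);n,_,s,c=cv2.connectedComponentsWithStats(cv2.morphologyEx(d,cv2.MORPH_OPEN,np.ones((2,2))));print([(r[:5].tolist()) for r in s[1:] if r[4]>8])
print(ctrl.close_job())"
```

```text
[ 0.56974517 -0.19665268  0.032     ] [ 0.51959314 -0.1963882   0.032     ]
[ 0.52198174 -0.13559714  0.088     ] -48.87593001718872
[[216, 205, 7, 2, 14], [265, 211, 5, 5, 23], [215, 216, 3, 12, 27], [259, 222, 6, 5, 22], [291, 227, 15, 5, 58]]
the job is handed in; nothing more can be done
None
```

The clamp was loosened, the strip pushed home against the guide block and the wheel tightened again. The job was handed in at about 25 s of the 72 s, with the robot clear of everything.

- **Loosening:** I rolled the wheel anticlockwise with the shut fingertips against its rim. The pip showed about 741°, roughly 20° more than two turns and well short of running out of the thread.
- **Pushing the strip:** I pushed the free end at low height until it stopped dead against the block, at about 13 N. In the pictures the strip moved about 25 mm. Its end comes out level with the block face, within the 2 mm calibration, and it lies square in the channel.
- **Tightening:** I rolled the wheel back clockwise. The last readings were -43° in the scene camera and -49° in the top camera. That is about -0.8 rad, past the 0.3 rad tight mark and short of the -1.5 stop.
- **Surroundings:** Comparing the top pictures from before and after shows changes only at the strip, the wheel's pip and the shadows on the jig. The dowel, pencil and both offcuts did not move.

The highest force I saw reported at the end of a move was about 20 N, during a wheel stroke where I pressed harder than needed. My automatic pip finder failed in the shadow, so I picked the pip by eye in the pictures.

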